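# Park the swinging waste bottle in its spill cup

### The job

Take the bottle carrier by its black grip block and lift it straight up out of the parking stand; the bottle, which leans there, will start to swing. Bring it over the spill cup without touching the bottle or letting it swing against anything, stop the swing and keep the bottle hanging still and centred, clear above the cup, for a good three seconds. Then lower it gently so that it stands upright inside the cup, let go and move away, leaving the other things on the bench alone.

Things in the scene. Friction and masses are not known exactly. Their poses are not given: they have to be found in the camera images.
- stand: Parking stand, fixed to the bench; place and yaw vary. Base plate 210 (x) x 170 (y) x 12 mm and two notched aluminium posts (16 x 46 mm, inner faces at x = +80 and -80 mm, tips 287 mm high): the bottle must leave between them, along y. Origin: centre of the underside; x along the crossbar that lies in it, y is the swing direction, z up.
- notch_floor (a point): Midway between the posts at the height of the notch floors, 247 mm above the bench. The open-topped notches are 19 mm wide (y) and 40 mm deep; the carrier's flat crossbar lies in both, so it can only leave straight up, by more than 40 mm.
- plate_top (a point): Middle of the top edge, 47 mm above the bench, of an upright plate (90 mm along x, 6 mm thick) in the stand's middle. It holds the parked bottle out by about 0.24 rad towards +y of the stand; once lifted some 30 mm, still in the notches, the bottle slips off this edge and swings freely by about 0.2 rad.
- hanger: Loose carrier handle, 0.16 kg: flat steel crossbar 202 (x) x 16 (y) x 10 mm with a black grip block on its middle. Origin: centre of the crossbar, on the pivot axis of the bottle; x along the crossbar, y across, z up. Parked, its origin is 252 mm above the bench and its axes are those of the stand. Let go, it tips aside to its stop (0.45 rad).
- grip (a point): Grip point in the black block, 40 mm above the crossbar's centre. The block is 50 mm (x) x 24 mm (y) and reaches from 5 to 63 mm above the crossbar's centre: grip it from above with the fingers closing along y.
- bottle: White squat bottle, 90 mm across, with cap, in a wire frame hung from the crossbar: swings freely about its x axis only (stops at 0.45 rad), as a pendulum of effective length 203 mm, period 0.90 s; about 0.5 kg (+-33 %); left alone its swing takes about 50 s to fall to a third. Origin: on the pivot axis; z from its bottom up to the pivot. Turned positively about x, its bottom goes to +y.
- bottle_base (a point): Centre of the bottle's flat underside, 230 mm below the pivot axis; the underside is 90 mm across.
- cup: Round grey spill cup, fixed to the bench; place varies. Outer diameter 144 mm (flat foot 170 mm), inner diameter 132 mm, wall 6 mm, rim 30 mm above the bench. Origin: centre of the underside.
- cup_floor (a point): Centre of the cup's inner floor, 6 mm above the bench: the bottle's underside comes to rest on it, the pivot axis then being 236 mm above the bench.
- cup_rim (a point): Centre of the cup's mouth, 30 mm above the bench.
- reagent: Bystander: glass reagent bottle with blue cap, 60 mm across, 130 mm tall, off to the right. Origin: centre of the underside.
- tipbox: Bystander: white box of pipette tips with a clear lid, 80 x 110 x 62 mm. Origin: centre of the underside.
- mouse: Bystander: round black computer mouse, 64 mm across, 34 mm high. Origin: centre of the underside.
Mind the look-alikes: they are no part of the job. Of the things that look like the cup, take the one that is farthest to the robot's left at the start.

How it is judged:
On the way, in this order (a step that is already met when the one before it is completed fails the run):
1. the carrier is lifted out of the stand and the bottle hangs free (z of hanger in the frame of stand above 0.297 m and contact force between bottle and anything else below 0.2 N), for 0.1 s.
2. the bottle hangs still over the cup, its underside above the rim and within 15 mm of the cup's centre, for 3 s (horizontal distance between bottle_base and cup_rim below 0.015 m and z of bottle_base in the frame of cup_rim above 0.004 m and contact force between bottle and anything else below 0.2 N), for 3 s.
At the end, for the whole second after the job is handed in: The bottle stands upright (within 0.06 rad) on the cup's floor (within 6 mm of height, 22 mm of the centre), carried by the cup, released and at rest (horizontal distance between bottle_base and cup_floor below 0.022 m and z of bottle_base in the frame of cup_floor below 0.006 m and angle between bottle_base's own z axis and vertical below 0.06 rad and contact force between bottle and cup above 1 N and angular speed of bottle below 0.15 rad/s and linear speed of hanger below 0.03 m/s); the robot touches nothing.
It fails at once if the robot touches the bottle or its frame (contact force between bottle and the fingers above 0.5 N or contact force between bottle and the arm above 0.5 N).
It fails at once if out of the stand, the bottle touches something while it swings (tilt over 0.1 rad, 0.8 rad/s) or comes down faster than 0.2 m/s ((z of hanger in the frame of stand above 0.297 m or horizontal distance between hanger and stand above 0.05 m) and contact force between bottle and anything else above 0.5 N and (angle between bottle_base's own z axis and vertical above 0.1 rad or angular speed of bottle above 0.8 rad/s or linear speed of hanger above 0.2 m/s)).
It fails at once if the bottle, once swinging, falls back against the stand (contact force between bottle and stand above 0.5 N and angle between bottle_base's own z axis and vertical below 0.15 rad).
It fails at once if a bystander is shifted by more than 20 mm (distance of any of reagent, tipbox, mouse from where it was at the start of the episode above 0.02 m).
It also fails if it takes over 64 s, if anything falls off the work surface, if the arm or the gripper's body presses on something with over 40 N, if the wrist force passes 120 N, or if a joint passes its speed limit or range.

### The arm

A 6-joint arm with a two-finger parallel gripper is mounted at the origin on the work surface. World frame = base frame: x ahead of the robot, y to its left, z up, the work surface at z = 0. Lengths are in m, angles in rad, forces in N, time in s.
With the tool pointing down it reaches from about 0.25 to 0.725 m from the base axis. Payload 4 kg.
Tool frame: the origin (TCP) lies at the very end of the fingers, on their centre line; the grasp point (between the pads) lies 19 mm behind it; z points along the fingers, y is the line along which they close (so a half turn about z gives the same grasp; the last joint's range is limited). The gripper opens to 85 mm and grips with 20 to 120 N. Pads are 22 mm wide; open, the fingers measure 114 mm over their backs; the gripper's body (76 mm by 85 mm) begins 54 mm behind the grasp point. The pads swing forward as they close: fully open they stand 13 mm farther back than shut.
Start: joints at [-1.297, 0.241, 0.005, 1.335, 0, 1.571], TCP at [0.135, -0.481, 0.231] pointing down, gripper open.
Joint ranges: [-2.72, 2.72], [-1.05, 1.87], [-1.09, 1.28], [-1.99, 2.15], [-1.42, 1.44], [-3.14, 3.14]. Speed limits (rad/s): [2.79, 2.79, 3.14, 3.14, 3.14, 3.14].

### API

Orientations are given as a unit quaternion [x, y, z, w].
In Python, from workcell import monitor, viewer, job gives the robot as it stands.
- The arm moves only by the tool arm_command, never from a script. Its argument "increments" is a list of rows, each an object of numbers: "dx", "dy", "dz": the shift along the tool's x, y, z in cm; "wx", "wy", "wz": the turn, a rotation vector about the tool's x, y, z in rad; "grip": the finger opening in cm, from 0 to 8.54. In form: [{"dx": .., "dy": .., "dz": .., "wx": .., "wy": .., "wz": .., "grip": ..}, ...]. A call has 1 to 10 rows; each row is the pose to reach, as a shift and turn from the pose commanded when the call began, along the tool's axes at that moment; what a row does not reach only later rows make up. A row lasts 1/10 s, in which the tool goes at most 50 mm and 8.59 degrees, less where a joint would pass 70% of its speed; a pose out of reach is approached as far as the arm can. A call with a gripper value outside its range is refused whole. The fingers move at their own pace and stop on an object; the grip force is fixed at half the most. Time passes only in rows, so rows that repeat a pose let the fingers close. It gives the time, the measured TCP pose, the force, the opening and the grip force at its end, in the units of the state.
- monitor.get_obs(): the state, without advancing time (a new reading comes with each control period).
- viewer.camera(name): name is "scene" or "side" or "wrist"; returns (picture, depth): 480x640x3 uint8, red, green, blue; 480x640 float32, m along the optical axis (not along the pixel's ray), 0 where there is no reading.
- viewer.get_calibration(name): a dict with "fovy" (degrees; the focal length in pixels is half the picture's height over the tangent of half this angle, whatever the lens; pixels are square), "cx", "cy" (the principal point, pixels), "view" (4x4, takes a point from world to camera coordinates). Camera axes: x right, y up, looking along -z (the intrinsics and any distortion apply to the point x, -y, -z); pixel columns grow to the right and rows downward; lengths in m; the calibration is good to about 2 mm. A picture is of the moment at which its call begins: read the wrist's pose just before it. get_calibration takes no time and is no camera call; for the wrist camera it gives the pose at the moment of the call.
- job.job_done(): hands the job in; it is judged then, once.
The state is a dict: "clock": time; "joint_pos": joint angles; "joint_vel": joint speeds; "tau": joint torques, N m; "eef_pos": TCP position; "tool_rot": TCP orientation; "ft_force": force on the tool from outside, world axes, zero at the start; "ft_torque": the same for the moment, N m; "grip_width": finger opening in m; "grasp_force": force on a finger pad.
Only numpy, scipy, OpenCV 4.12 (cv2) and the standard library are available. Lean on these libraries where they do the work, as an engineer would, in place of code of your own. Each camera call takes 0.05 s, during which the arm holds its last target. There are 200 camera calls.

## Working session

There is one attempt and no reset: what is moved stays moved. The work goes in short steps, Python scripts to look and compute and a tool call to move; the robot and the scene stay as the last step left them, time stands still between calls to the robot, and variables do not carry over. Pictures are saved under pics/ and viewed, at most 12 in all, crops included, and the job is handed in when it is done.

Besides the shell and the picture viewer there is one more tool, called after "Emit:" by a JSON object that holds its "api" and its "payload", one argument or row to a line. arm_command: Moves the arm, as the interface text tells. Its arguments: {"type":"object","properties":{"increments":{"type":"array","items":{"type":"object","properties":{"dx":{"type":"number"},"dy":{"type":"number"},"dz":{"type":"number"},"wx":{"type":"number"},"wy":{"type":"number"},"wz":{"type":"number"},"grip":{"type":"number"}}}}},"required":["increments"]}

```bash
mkdir -p pics
cat > h.py <<'E'
import numpy as np, cv2
from workcell import monitor, viewer, job
def grab(n):
    c=viewer.get_calibration(n); p,d=viewer.camera(n); return p,d,c
def pt(u,v,z,c):  # z depth -> world
    f=240/np.tan(np.radians(c['fovy'])/2)
    pc=np.array([(u-c['cx'])/f*z,-(v-c['cy'])/f*z,-z,1])
    return (np.linalg.inv(np.array(c['view']))@pc)[:3]
def cloud(d,c):
    v,u=np.mgrid[:480,:640]; f=240/np.tan(np.radians(c['fovy'])/2)
    P=np.stack([(u-c['cx'])/f*d,-(v-c['cy'])/f*d,-d,np.ones_like(d)],-1)
    return (P@np.linalg.inv(np.array(c['view'])).T)[...,:3]
E
python3 - <<'E'
from h import *
ims=[]
for n in ['scene','side']:
    p,d,c=grab(n); np.savez(n+'0.npz',p=p,d=d,c=np.array(c,dtype=object)); print(n,c)
    cv2.imwrite(f'pics/{n}0.png',p[...,::-1])
o=monitor.get_obs(); print(o['clock'],o['eef_pos'],o['tool_rot'])
E
```

```text
scene {'fovy': 46.15667619666725, 'cx': 311.1807221582633, 'cy': 240.18647037822302, 'view': array([[ 1.32888317e-01,  9.91130915e-01, -4.52016364e-04,
        -1.80324079e-02],
       [-7.52890202e-01,  1.01242190e-01,  6.50312511e-01,
         2.68584765e-01],
       [ 6.44590598e-01, -8.60786166e-02,  7.59666659e-01,
        -1.84641094e+00],
       [ 0.00000000e+00,  0.00000000e+00,  0.00000000e+00,
         1.00000000e+00]])}
side {'fovy': 50.313668376679345, 'cx': 319.27652786227225, 'cy': 241.5492480431501, 'view': array([[ 0.99208757, -0.12551416,  0.00290691, -0.52123106],
       [ 0.06776505,  0.55483191,  0.82919808, -0.16590107],
       [-0.10568895, -0.82244012,  0.55894732, -1.67092254],
       [ 0.        ,  0.        ,  0.        ,  1.        ]])}
0.1 [ 0.13503872 -0.48082953  0.23048034] [ 9.90642105e-01  1.36481850e-01 -1.43605449e-04 -9.50193452e-04]
```

View pics/scene0.png

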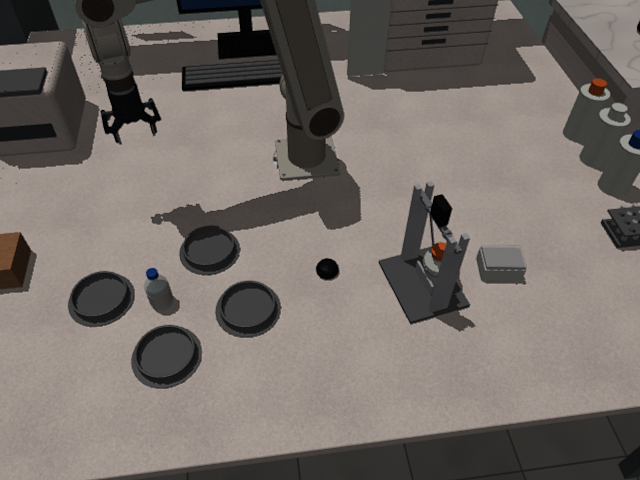

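View pics/side0.png

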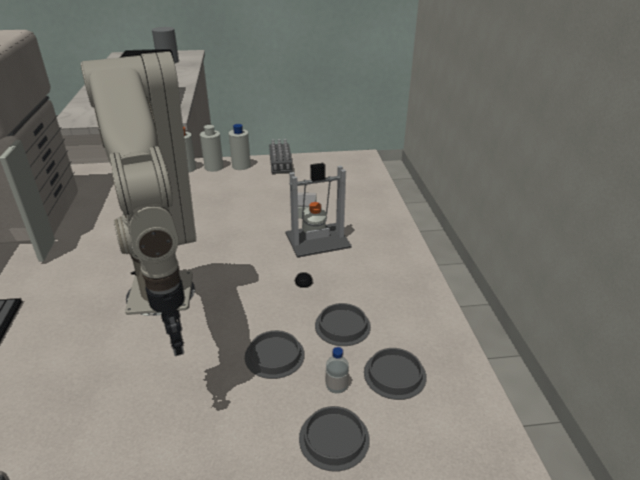

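The scene camera faces the robot, so image right is +y. Cup candidates in the scene view are (209,249), (101,297), (248,307) and (166,354). The one farthest to the robot's left is (248,307), which is (343,323) in the side view. The black grip block is at (441,210), and the black mouse at (327,268) is not it.

Run:
```python
from h import *
from scipy.optimize import least_squares
for n,cups,gb in [('scene',[(209,249),(101,297),(248,307),(166,354)],(380,180,530,325)),('side',[(274,353),(335,436),(343,323),(395,372)],(285,160,352,256))]:
    z=np.load(n+'0.npz',allow_pickle=True); p,d,c=z['p'],z['d'],z['c'].item(); W=cloud(d,c)
    cv2.imwrite(f'pics/{n}_x.png',cv2.resize(p[170:325,370:530] if n=='scene' else p[155:260,270:370],None,fx=4,fy=4,interpolation=2)[...,::-1])
    for u,v in cups:
        f=W[v-3:v+4,u-3:u+4].reshape(-1,3).mean(0)
        m=(np.hypot(*(W[...,:2]-f[:2]).transpose(2,0,1))<.1)&(W[...,2]>.024)&(W[...,2]<.034)&(d>0)&(np.hypot(*(W[...,:2]-f[:2]).transpose(2,0,1))>.05)
        P=W[m]; r=least_squares(lambda q:np.hypot(P[:,0]-q[0],P[:,1]-q[1])-q[2],[f[0],f[1],.069],loss='soft_l1',f_scale=.003)
        print(n,(u,v),'floor',f.round(4),'fit',r.x.round(4),m.sum())
    u0,v0,u1,v1=gb; P=W[v0:v1,u0:u1].reshape(-1,3); D=d[v0:v1,u0:u1].ravel(); C=p[v0:v1,u0:u1].reshape(-1,3); P=P[D>0];C=C[D>0]
    blk=P[(P[:,2]>.26)&(P[:,2]<.33)&(C.max(1)<40)]
    print('block',len(blk),blk.min(0).round(3),blk.max(0).round(3),'top',np.median(blk[blk[:,2]>.311],0).round(4))
    tips=P[(P[:,2]>.283)&(P[:,2]<.295)&(C.max(1)>=60)]
    if len(tips)>4:
        _,l,cc=cv2.kmeans(tips.astype(np.float32),2,None,(3,20,1e-4),5,0); print('tips',cc.round(4),cc.mean(0),np.bincount(l.ravel()))
    base=P[(P[:,2]>.008)&(P[:,2]<.016)]
    r=cv2.minAreaRect((base[:,:2]*1000).astype(np.float32)); print('base',r)
    for (nm,uv) in [('mouse',(327,268) if n=='scene' else (304,280)),('reag',(152,274) if n=='scene' else (338,353)),('tip',(502,256) if n=='scene' else (310,200))]:
        print(nm,W[uv[1],uv[0]].round(3))
```

```text
scene (209, 249) floor [ 0.3522 -0.3195  0.0063] fit [ 0.3569 -0.318   0.0686] 360
scene (101, 297) floor [ 0.479  -0.6037  0.0058] fit [ 0.4838 -0.603   0.0687] 420
scene (248, 307) floor [ 0.579  -0.2212  0.0309] fit [ 0.5667 -0.223   0.0687] 423
scene (166, 354) floor [ 0.6726 -0.4286  0.0063] fit [ 0.6766 -0.4274  0.0686] 507
block 469 [0.507 0.229 0.26 ] [0.6   0.259 0.32 ] top [0.5502 0.2439 0.3151]
tips [[0.461  0.2289 0.2873]
 [0.6319 0.2608 0.2872]] [0.5464517  0.24483925 0.2872272 ] [66 84]
base ((437.26434326171875, 373.80950927734375), (419.3128662109375, 550.7637329101562), 73.1722183227539)
mouse [ 0.484 -0.004  0.034]
reag [ 0.519 -0.443  0.13 ]
tip [0.531 0.458 0.066]
side (274, 353) floor [ 0.3561 -0.3195  0.0053] fit [ 0.3569 -0.3242  0.0686] 339
side (335, 436) floor [ 0.4839 -0.6209  0.0273] fit [ 0.4836 -0.6088  0.0687] 510
side (343, 323) floor [ 0.5696 -0.2221  0.0051] fit [ 0.5667 -0.2287  0.0686] 279
side (395, 372) floor [ 0.6713 -0.4487  0.0274] fit [ 0.6762 -0.4336  0.0688] 370
block 199 [0.525 0.22  0.26 ] [0.571 0.25  0.316] top [0.5494 0.2329 0.3136]
tips [[0.6297 0.2516 0.2857]
 [0.4716 0.2258 0.2858]] [0.55064404 0.23865649 0.28578436] [22 30]
base ((576.7149658203125, 517.2088623046875), (770.5803833007812, 261.2113037109375), 85.88612365722656)
mouse [ 0.471 -0.029  0.028]
reag [ 0.514 -0.457  0.128]
tip [0.543 0.441 0.062]
```

View pics/scene_x.png

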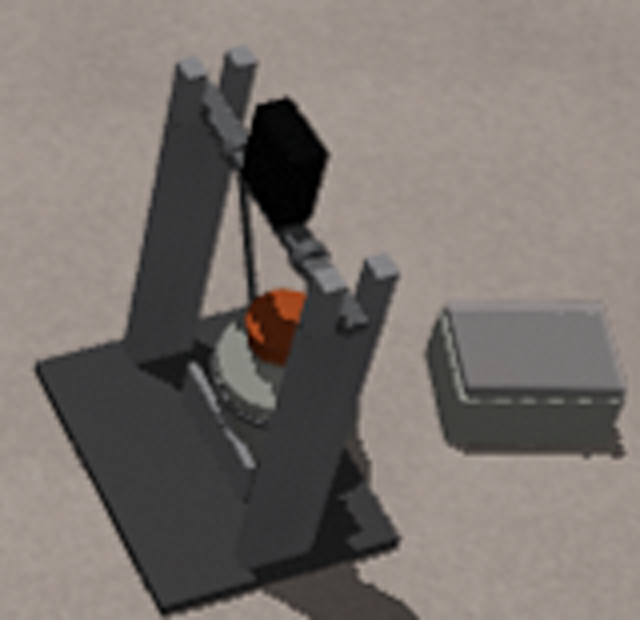

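Emit:
{"api": "arm_command", "payload": {
  "increments": [
    {"dz":-5,"grip":8},
    {"dx":5,"dy":-2,"dz":-9,"wz":0.1},
    {"dx":10,"dy":-4,"dz":-12,"wz":0.1},
    {"dx":14,"dy":-5,"dz":-14,"wz":0.1},
    {"dx":18,"dy":-6.5,"dz":-16,"wz":0.1},
    {"dx":22,"dy":-8,"dz":-18,"wz":0.1},
    {"dx":26.5,"dy":-9.5,"dz":-19,"wz":0.1},
    {"dx":31,"dy":-11,"dz":-19,"wz":0.1},
    {"dx":35.5,"dy":-13,"dz":-19,"wz":0.1},
    {"dx":40,"dy":-14.5,"dz":-19,"wz":0.1}
  ]
}}

```text
validation failed for argument at $.in...
```

Emit:
{"api": "arm_command", "payload": {
  "increments": [
    {"dx":2},
    {"dx":2},
    {"dx":2}
  ]
}}

```text
validation failed for argument at $.in...
```

Run:
```python
from h import *
p,d,c=grab('wrist'); W=cloud(d,c)
o=monitor.get_obs(); print(o['clock'],o['eef_pos'],o['tool_rot'],o['ft_force'])
V=np.linalg.inv(c['view']); print(c['fovy'],c['cx'],V.round(3))
cv2.imwrite('pics/w0.png',p[...,::-1]); np.savez('w0.npz',p=p,d=d,c=np.array(c,dtype=object))
from scipy.optimize import least_squares
f=np.array([.5667,-.2258]); R=np.hypot(W[...,0]-f[0],W[...,1]-f[1])
m=(R<.085)&(R>.055)&(W[...,2]>.025)&(W[...,2]<.034)&(d>0); P=W[m]; print(m.sum())
if m.sum()>20: print(least_squares(lambda q:np.hypot(P[:,0]-q[0],P[:,1]-q[1])-q[2],[*f,.069],loss='soft_l1',f_scale=.003).x)
m=(R<.04)&(d>0); print('floor z',np.median(W[m][:,2]) if m.any() else None)
```

```text
0.15 [ 0.13505998 -0.4809295   0.2305963 ] [ 9.90646311e-01  1.36452265e-01 -1.08294288e-04 -8.09124481e-04] [0.40987848 0.42196052 0.04249586]
67.4742157576504 319.15953578475205 [[ 0.271  0.913  0.305  0.213]
 [-0.963  0.257  0.084 -0.459]
 [-0.002 -0.317  0.949  0.373]
 [ 0.     0.     0.     1.   ]]
0
floor z None
```

View pics/w0.png

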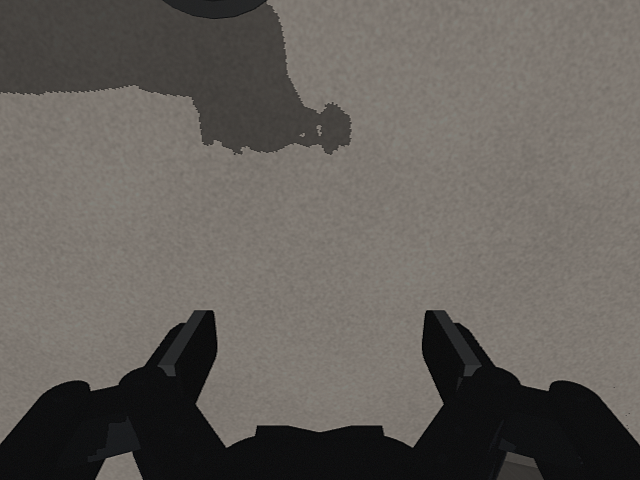

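The move was refused: every row probably needs all fields. The wrist view still shows the start, with bare bench, the arm's shadow and the open fingers.

Emit:
{"api": "arm_command", "payload": {
  "increments": [
    {"dx":0,"dy":0,"dz":-5,"wx":0,"wy":0,"wz":0,"grip":8},
    {"dx":5,"dy":-2,"dz":-9,"wx":0,"wy":0,"wz":0.1,"grip":8},
    {"dx":9,"dy":-3.5,"dz":-12,"wx":0,"wy":0,"wz":0.1,"grip":8},
    {"dx":13.5,"dy":-5,"dz":-14,"wx":0,"wy":0,"wz":0.1,"grip":8},
    {"dx":18,"dy":-6.5,"dz":-16,"wx":0,"wy":0,"wz":0.1,"grip":8},
    {"dx":22,"dy":-8,"dz":-18,"wx":0,"wy":0,"wz":0.1,"grip":8},
    {"dx":26.5,"dy":-9.5,"dz":-19,"wx":0,"wy":0,"wz":0.1,"grip":8},
    {"dx":31,"dy":-11,"dz":-19,"wx":0,"wy":0,"wz":0.1,"grip":8},
    {"dx":35.5,"dy":-13,"dz":-19,"wx":0,"wy":0,"wz":0.1,"grip":8},
    {"dx":40,"dy":-15,"dz":-19,"wx":0,"wy":0,"wz":0.1,"grip":8}
  ]
}}

```text
clock: 1.15
eef_pos: [0.4715, -0.2354, 0.4212]
tool_rot: [0.996, 0.087, 0.0, 0.0]
ft_force: [0.6, -0.2, 0.7]
grip_width: 0.0798
grasp_force: 0.0
```

Emit:
{"api": "arm_command", "payload": {
  "increments": [
    {"dx":0,"dy":0,"dz":0,"wx":0,"wy":0,"wz":0,"grip":8},
    {"dx":0,"dy":0,"dz":0,"wx":0,"wy":0,"wz":0,"grip":8},
    {"dx":0,"dy":0,"dz":0,"wx":0,"wy":0,"wz":0,"grip":8}
  ]
}}

```text
clock: 1.45
eef_pos: [0.4695, -0.2372, 0.4211]
tool_rot: [0.996, 0.087, -0.0, -0.0]
ft_force: [-0.3, -0.3, -0.8]
grip_width: 0.0806
grasp_force: 0.0
```

```bash
cat > wc.py <<'E'
from h import *
from scipy.optimize import least_squares
def cupfit():
    p,d,c=grab('wrist'); W=cloud(d,c)
    f=np.array([.5667,-.2258]); R=np.hypot(W[...,0]-f[0],W[...,1]-f[1])
    m=(R<.085)&(R>.055)&(W[...,2]>.024)&(W[...,2]<.035)&(d>0); P=W[m]; print(m.sum())
    if m.sum()>20: print('cup',least_squares(lambda q:np.hypot(P[:,0]-q[0],P[:,1]-q[1])-q[2],[*f,.069],loss='soft_l1',f_scale=.003).x)
    m=(R<.04)&(d>0); print('floor z',np.median(W[m][:,2]) if m.any() else None)
    return p,d,c
E
python3 - <<'E'
from wc import *
o=monitor.get_obs(); print(o['clock'],o['eef_pos'],o['tool_rot'],o['ft_force'],o['joint_pos'])
p,d,c=cupfit(); cv2.imwrite('pics/w1.png',p[...,::-1])
E
```

```text
1.45 [ 0.46947236 -0.23717836  0.42112101] [ 9.96251307e-01  8.65054213e-02 -3.81262840e-04 -1.77949739e-05] [-0.26006843 -0.25642798 -0.80610696] [-4.67586435e-01  3.14076291e-01  5.94873372e-01  1.85226053e+00
 -3.71026367e-04  2.50077898e+00]
1510
cup [ 0.56488872 -0.2261308   0.06835177]
floor z 0.005510796581596311
```

View pics/w1.png

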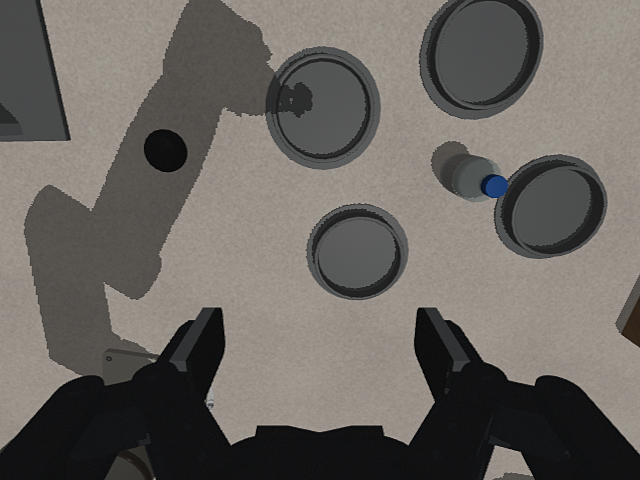

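The wrist view confirms the chosen cup, top middle at (323,107), with the mouse at (165,150) between it and the stand base at top left. With the present yaw q6 would leave its range at the stand, so I take the half-turn grasp.

Emit:
{"api": "arm_command", "payload": {
  "increments": [
    {"dx":1.6,"dy":-4.5,"dz":0,"wx":0,"wy":0,"wz":-0.14,"grip":8},
    {"dx":3.2,"dy":-9,"dz":0,"wx":0,"wy":0,"wz":-0.28,"grip":8},
    {"dx":4.8,"dy":-13.5,"dz":0,"wx":0,"wy":0,"wz":-0.42,"grip":8},
    {"dx":6.4,"dy":-18,"dz":0,"wx":0,"wy":0,"wz":-0.56,"grip":8},
    {"dx":8,"dy":-22.5,"dz":0,"wx":0,"wy":0,"wz":-0.7,"grip":8},
    {"dx":9.6,"dy":-27,"dz":0,"wx":0,"wy":0,"wz":-0.84,"grip":8},
    {"dx":11.2,"dy":-31.5,"dz":0,"wx":0,"wy":0,"wz":-0.98,"grip":8},
    {"dx":12.8,"dy":-36,"dz":0,"wx":0,"wy":0,"wz":-1.12,"grip":8},
    {"dx":14.4,"dy":-41,"dz":0,"wx":0,"wy":0,"wz":-1.26,"grip":8},
    {"dx":16,"dy":-45.5,"dz":0,"wx":0,"wy":0,"wz":-1.4,"grip":8}
  ]
}}

```text
clock: 2.5
eef_pos: [0.5491, 0.2386, 0.4223]
tool_rot: [0.705, 0.709, 0.001, 0.0]
ft_force: [1.6, -0.3, -0.6]
grip_width: 0.0798
grasp_force: 0.0
```

Emit:
{"api": "arm_command", "payload": {
  "increments": [
    {"dx":0,"dy":0,"dz":0,"wx":0,"wy":0,"wz":-0.14,"grip":7},
    {"dx":0,"dy":0,"dz":0,"wx":0,"wy":0,"wz":-0.28,"grip":7},
    {"dx":0,"dy":0,"dz":0,"wx":0,"wy":0,"wz":-0.42,"grip":7},
    {"dx":0,"dy":0,"dz":0,"wx":0,"wy":0,"wz":-0.56,"grip":7},
    {"dx":0,"dy":0,"dz":0,"wx":0,"wy":0,"wz":-0.7,"grip":7},
    {"dx":0,"dy":0,"dz":0,"wx":0,"wy":0,"wz":-0.84,"grip":7},
    {"dx":0,"dy":0,"dz":0,"wx":0,"wy":0,"wz":-0.98,"grip":7},
    {"dx":0,"dy":0,"dz":0,"wx":0,"wy":0,"wz":-1.12,"grip":7},
    {"dx":0,"dy":0,"dz":0,"wx":0,"wy":0,"wz":-1.26,"grip":7},
    {"dx":0,"dy":0,"dz":0,"wx":0,"wy":0,"wz":-1.4,"grip":7}
  ]
}}

```text
clock: 3.5
eef_pos: [0.5493, 0.2366, 0.4219]
tool_rot: [0.083, 0.997, 0.0, 0.0]
ft_force: [0.1, 1.3, 0.2]
grip_width: 0.0703
grasp_force: 0.0
```

Emit:
{"api": "arm_command", "payload": {
  "increments": [
    {"dx":0,"dy":0,"dz":0,"wx":0,"wy":0,"wz":-0.14,"grip":7},
    {"dx":0,"dy":0,"dz":0,"wx":0,"wy":0,"wz":-0.28,"grip":7},
    {"dx":0,"dy":0,"dz":0,"wx":0,"wy":0,"wz":-0.34,"grip":7},
    {"dx":0,"dy":0,"dz":0,"wx":0,"wy":0,"wz":-0.34,"grip":7},
    {"dx":0,"dy":0,"dz":0,"wx":0,"wy":0,"wz":-0.34,"grip":7}
  ]
}}

```text
clock: 4.0
eef_pos: [0.5492, 0.2374, 0.4217]
tool_rot: [-0.084, 0.996, 0.0, 0.0]
ft_force: [-0.1, 1.0, 0.5]
grip_width: 0.07
grasp_force: 0.0
```

Run:
```python
from h import *
o=monitor.get_obs(); print(o['clock'],o['eef_pos'],o['tool_rot'],o['joint_pos'].round(3) if hasattr(o['joint_pos'],'round') else o['joint_pos'])
p,d,c=grab('wrist'); W=cloud(d,c)
np.savez('w2.npz',p=p,d=d,c=np.array(c,dtype=object)); cv2.imwrite('pics/w2.png',p[...,::-1])
m=(d>0)&(np.hypot(W[...,0]-.55,W[...,1]-.24)<.06)&(W[...,2]>.308)&(W[...,2]<.322)&(p.max(2)<60); P=W[m]
r=cv2.minAreaRect((P[:,:2]*1000).astype(np.float32)); print('top',m.sum(),r,np.median(P[:,2]))
for lo,hi in [(.281,.292)]:
    m=(d>0)&(np.hypot(W[...,0]-.55,W[...,1]-.24)<.13)&(W[...,2]>lo)&(W[...,2]<hi)&(p.max(2)>=60); P=W[m]
    if m.sum()>10:
        _,l,cc=cv2.kmeans(P.astype(np.float32),2,None,(3,20,1e-4),5,0); print('tips',cc.round(4),cc.mean(0),np.arctan2(*(cc[0]-cc[1])[[1,0]]),np.bincount(l.ravel()))
```

```text
4.0 [0.54920571 0.23740138 0.42170257] [-8.42443263e-02  9.96445093e-01  5.29936173e-05  2.61321942e-04] [ 0.408  0.504  0.887  1.954 -0.     0.239]
top 2118 ((545.9932250976562, 243.74209594726562), (49.099937438964844, 24.040653228759766), 10.602713584899902) 0.31423049050265317
tips [[0.4602 0.2275 0.2865]
 [0.6322 0.2594 0.286 ]] [0.54621303 0.24346524 0.2862653 ] -2.9585986 [891 565]
```

View pics/w2.png

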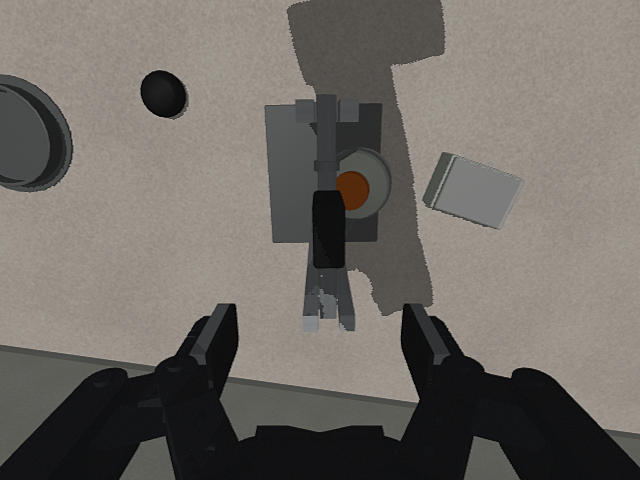

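The wrist view shows the grip block at (328,230), the crossbar lying in the notches, the bottle leaning to +y (cap at 350,190), and the tip box well clear.

Emit:
{"api": "arm_command", "payload": {
  "increments": [
    {"dx":0.1,"dy":0.6,"dz":2,"wx":0,"wy":0,"wz":-0.015,"grip":6},
    {"dx":0.1,"dy":0.6,"dz":4,"wx":0,"wy":0,"wz":-0.015,"grip":6},
    {"dx":0.1,"dy":0.6,"dz":6,"wx":0,"wy":0,"wz":-0.015,"grip":6},
    {"dx":0.1,"dy":0.6,"dz":8,"wx":0,"wy":0,"wz":-0.015,"grip":6},
    {"dx":0.1,"dy":0.6,"dz":10,"wx":0,"wy":0,"wz":-0.015,"grip":6},
    {"dx":0.1,"dy":0.6,"dz":12,"wx":0,"wy":0,"wz":-0.015,"grip":6},
    {"dx":0.1,"dy":0.6,"dz":13.5,"wx":0,"wy":0,"wz":-0.015,"grip":6},
    {"dx":0.1,"dy":0.6,"dz":14.8,"wx":0,"wy":0,"wz":-0.015,"grip":6},
    {"dx":0.1,"dy":0.6,"dz":14.8,"wx":0,"wy":0,"wz":-0.015,"grip":6},
    {"dx":0.1,"dy":0.6,"dz":14.8,"wx":0,"wy":0,"wz":-0.015,"grip":6}
  ]
}}

```text
clock: 5.05
eef_pos: [0.5469, 0.2443, 0.2735]
tool_rot: [-0.093, 0.996, -0.0, -0.0]
ft_force: [0.6, -1.0, -0.1]
grip_width: 0.06
grasp_force: 0.0
```

Emit:
{"api": "arm_command", "payload": {
  "increments": [
    {"dx":0,"dy":0,"dz":0,"wx":0,"wy":0,"wz":0,"grip":3.2},
    {"dx":0,"dy":0,"dz":0,"wx":0,"wy":0,"wz":0,"grip":3.2},
    {"dx":0,"dy":0,"dz":0,"wx":0,"wy":0,"wz":0,"grip":3.2},
    {"dx":0,"dy":0,"dz":0,"wx":0,"wy":0,"wz":0,"grip":3.2}
  ]
}}

```text
clock: 5.45
eef_pos: [0.5471, 0.2446, 0.2737]
tool_rot: [-0.093, 0.996, 0.0, 0.0]
ft_force: [0.8, -0.3, -1.4]
grip_width: 0.0319
grasp_force: 0.0
```

Run:
```python
from h import *
o=monitor.get_obs(); print(o['clock'],o['eef_pos'],o['tool_rot'])
p,d,c=grab('wrist'); np.savez('w3.npz',p=p,d=d,c=np.array(c,dtype=object)); cv2.imwrite('pics/w3.png',p[...,::-1])
W=cloud(d,c); m=(d>0)&(np.hypot(W[...,0]-.547,W[...,1]-.243)<.03)&(W[...,2]>.306)&(W[...,2]<.322)&(p.max(2)<60); P=W[m]
print(m.sum(),cv2.minAreaRect((P[:,:2]*1000).astype(np.float32)),np.median(P[:,2]))
```

```text
5.45 [0.54707016 0.24462731 0.27370427] [-9.34358934e-02  9.95625218e-01  1.43536449e-04  3.71072254e-04]
11057 ((544.29248046875, 245.96180725097656), (52.22457504272461, 51.3328857421875), 45.927001953125) 0.31423729484150104
```

View pics/w3.png

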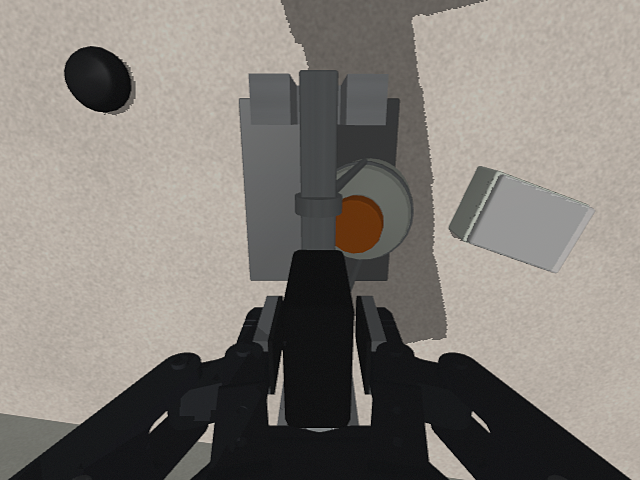

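The block sits midway between the pads, with gaps of about 4–5 px on each side. I close the fingers, then lift.

Emit:
{"api": "arm_command", "payload": {
  "increments": [
    {"dx":0,"dy":0,"dz":0,"wx":0,"wy":0,"wz":0,"grip":2},
    {"dx":0,"dy":0,"dz":0,"wx":0,"wy":0,"wz":0,"grip":1.5},
    {"dx":0,"dy":0,"dz":0,"wx":0,"wy":0,"wz":0,"grip":1},
    {"dx":0,"dy":0,"dz":0,"wx":0,"wy":0,"wz":0,"grip":1},
    {"dx":0,"dy":0,"dz":0,"wx":0,"wy":0,"wz":0,"grip":1}
  ]
}}

```text
clock: 6.0
eef_pos: [0.547, 0.2446, 0.2735]
tool_rot: [-0.093, 0.996, 0.0, 0.0]
ft_force: [-0.6, 0.3, 1.6]
grip_width: 0.0233
grasp_force: 59.4
```

Emit:
{"api": "arm_command", "payload": {
  "increments": [
    {"dx":0,"dy":0,"dz":-0.8,"wx":0,"wy":0,"wz":0,"grip":1},
    {"dx":0,"dy":0,"dz":-2.4,"wx":0,"wy":0,"wz":0,"grip":1},
    {"dx":0,"dy":0,"dz":-4.6,"wx":0,"wy":0,"wz":0,"grip":1},
    {"dx":0,"dy":0,"dz":-7,"wx":0,"wy":0,"wz":0,"grip":1},
    {"dx":0,"dy":0,"dz":-9.4,"wx":0,"wy":0,"wz":0,"grip":1},
    {"dx":0,"dy":0,"dz":-11.2,"wx":0,"wy":0,"wz":0,"grip":1},
    {"dx":0,"dy":0,"dz":-12,"wx":0,"wy":0,"wz":0,"grip":1},
    {"dx":0,"dy":0,"dz":-12,"wx":0,"wy":0,"wz":0,"grip":1}
  ]
}}

```text
clock: 6.8
eef_pos: [0.5473, 0.2443, 0.3936]
tool_rot: [-0.093, 0.996, -0.0, 0.0]
ft_force: [0.7, -1.2, -5.0]
grip_width: 0.0234
grasp_force: 59.2
```

```bash
cat > sw.py <<'E'
from h import *
import sys
w=2*np.pi/.9
def meas(n,yaw=.1865):
    ey=np.array([-np.sin(yaw),np.cos(yaw)]); ex=np.array([np.cos(yaw),np.sin(yaw)]); T,Y,Q=[],[],[]
    for i in range(n):
        o=monitor.get_obs(); p,d,c=grab('scene'); W=cloud(d,c); e=np.array(o['eef_pos']); zp=e[2]-.0215
        r=W[...,:2]-e[:2]; a=np.abs(r@ex); b=r@ey; P=p.astype(int)
        m=(d>0)&(a<.08)&(np.abs(b)<.13)&(W[...,2]<zp-.06)&(W[...,2]>zp-.20)&(P[...,0]>90)&(P[...,0]>2*P[...,2])
        if i==0: z0=W[m][:,2].mean()-zp; print('px',m.sum(),'zcap-zp',z0)
        T.append(o['clock']);Y.append(b[m].mean());Q.append(e@np.array([*ey,0]))
    T,Y=np.array(T),np.array(Y)/-z0
    A=np.c_[np.cos(w*(T-T[-1])),np.sin(w*(T-T[-1])),np.ones(n)]; s,*_=np.linalg.lstsq(A,Y,rcond=None)
    o=monitor.get_obs(); t=o['clock']; ph=w*(t-T[-1])
    th=s[0]*np.cos(ph)+s[1]*np.sin(ph); thd=w*(-s[0]*np.sin(ph)+s[1]*np.cos(ph))
    print('t',t,'amp',np.hypot(*s[:2]).round(4),'off',s[2].round(4),'res',(Y-A@s).std().round(4),'th',th.round(4),'thd',thd.round(4))
    print(Y.round(3),np.ptp(Q).round(4),o['eef_pos'],o['tool_rot'],o['ft_force'])
    return p,th,thd
if __name__=='__main__':
    p,*_=meas(int(sys.argv[1]))
    if len(sys.argv)>2: cv2.imwrite('pics/'+sys.argv[2],p[...,::-1])
E
python3 sw.py 18 s1.png
```

```text
px 188 zcap-zp -0.11760021842498963
t 7.7 amp 0.137 off -0.0532 res 0.0091 th -0.1055 thd 0.6096
[-0.153 -0.11  -0.072 -0.024  0.015  0.041  0.069  0.097  0.065  0.049
  0.011 -0.023 -0.066 -0.112 -0.153 -0.189 -0.209 -0.193] 0.0007 [0.54698973 0.24425166 0.39333217] [-9.33261321e-02  9.95635572e-01 -1.88620883e-04  7.61937525e-05] [ 0.40264901 -1.07126594 -6.24532176]
```

View pics/s1.png

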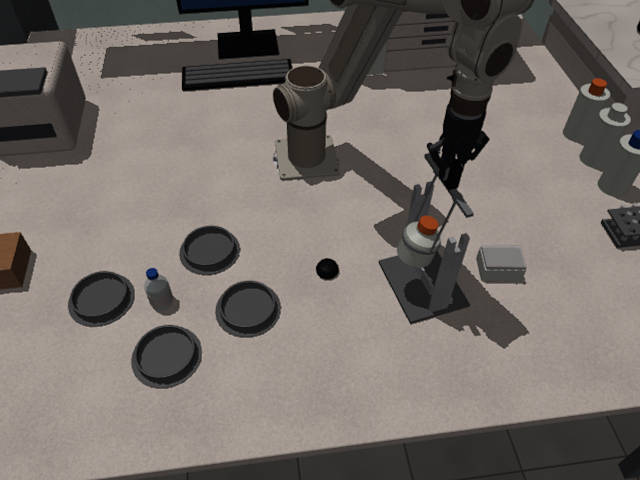

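The carrier is out, with the bottle swinging freely between the posts (cap at 428,225) and nothing in its way. Next I plan a transport that also cancels the swing.

```bash
cat > plan.py <<'E'
import numpy as np, sys
w=2*np.pi/.9; L=.203; dt=.1
def resp(tv,T):  # effect at T of unit velocity jump at tv: thd jump -1/L
    s=T-tv; return np.array([-np.sin(w*s)/w/L, -np.cos(w*s)/L])
def plan(th,thd,D,N,lag=0.0):
    # unknown y_1..y_N (y_N=D); v_k=(y_k-y_{k-1})/dt in row k
    T=N*dt+lag; E=np.eye(N+1)[:, 1:]  # y_k selectors
    Y=lambda k: E[k] if k>0 else np.zeros(N)
    V=np.array([np.zeros(N)]+[(Y(k)-Y(k-1))/dt for k in range(1,N+1)]+[np.zeros(N)])
    J=np.diff(V,axis=0)               # jumps at t=0..N*dt
    R=sum(np.outer(resp(k*dt+lag,T),J[k]) for k in range(N+1))
    free=np.array([th*np.cos(w*T)+thd/w*np.sin(w*T), -th*w*np.sin(w*T)+thd*np.cos(w*T)])
    A=np.vstack([R,Y(N)]); b=np.r_[-free,D]
    H=J.T@J+ .3*np.diff(J,axis=0).T@np.diff(J,axis=0)
    K=np.block([[H,A.T],[A,np.zeros((3,3))]]); y=np.linalg.solve(K,np.r_[np.zeros(N),b])[:N]
    yr=np.round(y*1000)/1000; j=J@yr
    ts=np.arange(0,T,.02); tt=[th*np.cos(w*t)+thd/w*np.sin(w*t)+sum(resp(k*dt+lag,t)[0]*j[k] for k in range(N+1) if k*dt+lag<t) for t in ts]
    print('cm',(yr*100).round(1).tolist()); print('max row mm',np.abs(np.diff(np.r_[0,yr])).max()*1e3,'max th',np.abs(tt).max().round(3),'final',(R@yr+free).round(3))
if __name__=='__main__':
    a=[float(x) for x in sys.argv[1:]]; plan(a[0],a[1],a[2],int(a[3]),a[4] if len(a)>4 else 0)
E
python3 plan.py -.1055 .61 -.4655 30; python3 plan.py -.1055 .61 -.4655 24
```

```text
cm [-0.2, -0.5, -1.0, -1.7, -2.7, -3.9, -5.5, -7.3, -9.2, -11.2, -13.2, -15.2, -17.2, -19.2, -21.4, -23.8, -26.2, -28.6, -30.9, -33.0, -34.9, -36.7, -38.4, -40.0, -41.6, -43.1, -44.5, -45.5, -46.2, -46.6]
max row mm 24.00000000000002 max th 0.17 final [ 0.006 -0.006]
cm [-0.3, -0.8, -1.6, -2.6, -4.2, -6.2, -8.7, -11.6, -14.6, -17.6, -20.4, -23.1, -25.7, -28.4, -31.3, -34.2, -37.1, -39.8, -42.1, -43.8, -45.0, -45.8, -46.3, -46.6]
max row mm 30.0 max th 0.188 final [ 0.007 -0.002]
```

Emit:
{"api": "arm_command", "payload": {
  "increments": [
    {"dx":0,"dy":-0.2,"dz":0,"wx":0,"wy":0,"wz":0,"grip":1},
    {"dx":0,"dy":-0.5,"dz":0,"wx":0,"wy":0,"wz":0,"grip":1},
    {"dx":0,"dy":-1.0,"dz":0,"wx":0,"wy":0,"wz":0,"grip":1},
    {"dx":0,"dy":-1.7,"dz":0,"wx":0,"wy":0,"wz":0,"grip":1},
    {"dx":0,"dy":-2.7,"dz":0,"wx":0,"wy":0,"wz":0,"grip":1},
    {"dx":0,"dy":-3.9,"dz":0,"wx":0,"wy":0,"wz":0,"grip":1},
    {"dx":0,"dy":-5.5,"dz":0,"wx":0,"wy":0,"wz":0,"grip":1},
    {"dx":0,"dy":-7.3,"dz":0,"wx":0,"wy":0,"wz":0,"grip":1},
    {"dx":0,"dy":-9.2,"dz":0,"wx":0,"wy":0,"wz":0,"grip":1},
    {"dx":0,"dy":-11.2,"dz":0,"wx":0,"wy":0,"wz":0,"grip":1}
  ]
}}

```text
clock: 8.7
eef_pos: [0.568, 0.1322, 0.3934]
tool_rot: [-0.093, 0.996, -0.0, 0.0]
ft_force: [1.1, -0.7, -6.3]
grip_width: 0.0232
grasp_force: 59.3
```

Emit:
{"api": "arm_command", "payload": {
  "increments": [
    {"dx":0,"dy":-2.0,"dz":0,"wx":0,"wy":0,"wz":0,"grip":1},
    {"dx":0,"dy":-4.0,"dz":0,"wx":0,"wy":0,"wz":0,"grip":1},
    {"dx":0.1,"dy":-6.0,"dz":0,"wx":0,"wy":0,"wz":0,"grip":1},
    {"dx":0.3,"dy":-8.0,"dz":0,"wx":0,"wy":0,"wz":0,"grip":1},
    {"dx":0.7,"dy":-10.2,"dz":0,"wx":0,"wy":0,"wz":0,"grip":1},
    {"dx":1.2,"dy":-12.6,"dz":0,"wx":0,"wy":0,"wz":0,"grip":1},
    {"dx":1.8,"dy":-15.0,"dz":0,"wx":0,"wy":0,"wz":0,"grip":1},
    {"dx":2.4,"dy":-17.4,"dz":0,"wx":0,"wy":0,"wz":0,"grip":1},
    {"dx":3.0,"dy":-19.7,"dz":0,"wx":0,"wy":0,"wz":0,"grip":1},
    {"dx":3.6,"dy":-21.8,"dz":0,"wx":0,"wy":0,"wz":0,"grip":1}
  ]
}}

```text
clock: 9.7
eef_pos: [0.5723, -0.0892, 0.3934]
tool_rot: [-0.093, 0.996, -0.0, -0.0]
ft_force: [0.3, 0.7, -5.5]
grip_width: 0.0236
grasp_force: 59.2
```

Emit:
{"api": "arm_command", "payload": {
  "increments": [
    {"dx":0.6,"dy":-1.9,"dz":0,"wx":0,"wy":0,"wz":0,"grip":1},
    {"dx":1.2,"dy":-3.7,"dz":0,"wx":0,"wy":0,"wz":0,"grip":1},
    {"dx":1.8,"dy":-5.4,"dz":0,"wx":0,"wy":0,"wz":0,"grip":1},
    {"dx":2.4,"dy":-7.0,"dz":0,"wx":0,"wy":0,"wz":0,"grip":1},
    {"dx":2.8,"dy":-8.6,"dz":0,"wx":0,"wy":0,"wz":0,"grip":1},
    {"dx":3.1,"dy":-10.1,"dz":0,"wx":0,"wy":0,"wz":0,"grip":1},
    {"dx":3.3,"dy":-11.5,"dz":0,"wx":0,"wy":0,"wz":0,"grip":1},
    {"dx":3.3,"dy":-12.5,"dz":0,"wx":0,"wy":0,"wz":0,"grip":1},
    {"dx":3.3,"dy":-13.2,"dz":0,"wx":0,"wy":0,"wz":0,"grip":1},
    {"dx":3.3,"dy":-13.6,"dz":0,"wx":0,"wy":0,"wz":0,"grip":1}
  ]
}}

```text
clock: 10.7
eef_pos: [0.5662, -0.2265, 0.3928]
tool_rot: [-0.093, 0.996, 0.0, -0.0]
ft_force: [0.8, -0.5, -5.8]
grip_width: 0.0232
grasp_force: 59.2
```

```bash
python3 sw.py 18 s2.png
```

```text
px 122 zcap-zp -0.11913465895376074
t 11.6 amp 0.0315 off -0.0488 res 0.0021 th 0.0151 thd 0.1933
[-0.036 -0.024 -0.02  -0.014 -0.019 -0.028 -0.036 -0.041 -0.051 -0.062
 -0.073 -0.082 -0.079 -0.079 -0.075 -0.064 -0.053 -0.044] 0.0013 [ 0.56580999 -0.2261366   0.39323351] [-9.34456201e-02  9.95624381e-01  8.02546167e-05 -3.34451277e-05] [-0.2602067   0.54858073 -5.24275875]
```

```bash
python3 plan.py .0151 .1933 0 9;python3 plan.py .0151 .1933 0 10
```

```text
cm [0.1, 0.3, 0.4, 0.4, 0.3, 0.2, 0.1, 0.0, -0.0]
max row mm 2.0 max th 0.025 final [-0.     0.006]
cm [0.1, 0.3, 0.4, 0.4, 0.3, 0.2, 0.1, -0.0, -0.0, -0.0]
max row mm 2.0 max th 0.025 final [0.    0.006]
```

View pics/s2.png

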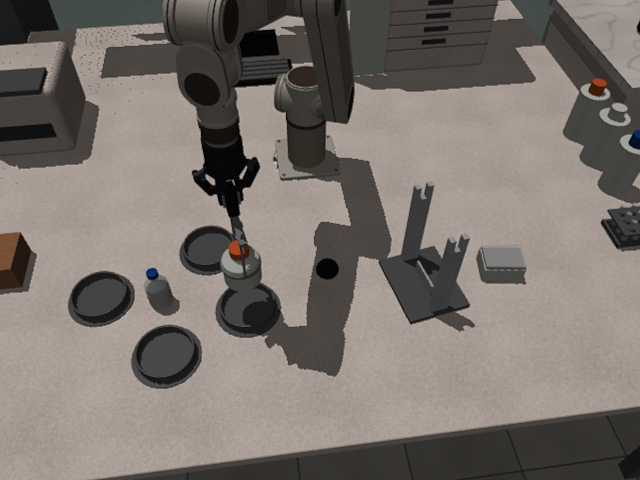

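The bottle hangs above the chosen cup (bottle at 240,268, cup at 248,307), swinging only about 0.03 rad. I damp the rest while lowering part of the way.

Emit:
{"api": "arm_command", "payload": {
  "increments": [
    {"dx":0,"dy":0.1,"dz":0.3,"wx":0,"wy":0,"wz":0,"grip":1},
    {"dx":0,"dy":0.3,"dz":0.9,"wx":0,"wy":0,"wz":0,"grip":1},
    {"dx":0,"dy":0.4,"dz":1.8,"wx":0,"wy":0,"wz":0,"grip":1},
    {"dx":0,"dy":0.4,"dz":2.8,"wx":0,"wy":0,"wz":0,"grip":1},
    {"dx":0,"dy":0.3,"dz":3.8,"wx":0,"wy":0,"wz":0,"grip":1},
    {"dx":0,"dy":0.2,"dz":4.8,"wx":0,"wy":0,"wz":0,"grip":1},
    {"dx":0,"dy":0.1,"dz":5.8,"wx":0,"wy":0,"wz":0,"grip":1},
    {"dx":0,"dy":0,"dz":6.7,"wx":0,"wy":0,"wz":0,"grip":1},
    {"dx":0,"dy":0,"dz":7.3,"wx":0,"wy":0,"wz":0,"grip":1},
    {"dx":0,"dy":0,"dz":7.5,"wx":0,"wy":0,"wz":0,"grip":1}
  ]
}}

```text
clock: 12.6
eef_pos: [0.5654, -0.226, 0.3172]
tool_rot: [-0.093, 0.996, 0.0, -0.001]
ft_force: [-0.7, -0.3, -5.0]
grip_width: 0.0233
grasp_force: 59.2
```

```bash
cat > body.py <<'E'
from h import *
from scipy.optimize import least_squares
o=monitor.get_obs(); e=np.array(o['eef_pos']); zb=e[2]-.0215-.23; print('zb',zb)
for n in ['scene','side','wrist']:
    p,d,c=grab(n); W=cloud(d,c); R=np.hypot(W[...,0]-.566,W[...,1]+.226)
    m=(d>0)&(R<.075)&(W[...,2]>zb+.012)&(W[...,2]<zb+.06)&(R>.025); P=W[m]
    if m.sum()>50:
        r=least_squares(lambda q:np.hypot(P[:,0]-q[0],P[:,1]-q[1])-.045,e[:2],loss='soft_l1',f_scale=.002); print(n,'body',m.sum(),r.x.round(4),np.sqrt(2*r.cost/m.sum()).round(4))
    m=(d>0)&(R<.085)&(R>.055)&(W[...,2]>.024)&(W[...,2]<.034); P=W[m]
    if m.sum()>50: r=least_squares(lambda q:np.hypot(P[:,0]-q[0],P[:,1]-q[1])-.0687,[.566,-.226],loss='soft_l1',f_scale=.003); print(n,'rim',m.sum(),r.x.round(4))
    cv2.imwrite(f'pics/b_{n}.png',p[...,::-1])
print(monitor.get_obs()['clock'])
E
python3 sw.py 18; python3 body.py
```

```text
px 123 zcap-zp -0.11836300743669428
t 13.5 amp 0.0113 off -0.0513 res 0.0007 th 0.0094 thd 0.0433
[-0.042 -0.042 -0.04  -0.04  -0.043 -0.046 -0.051 -0.054 -0.058 -0.061
 -0.063 -0.062 -0.061 -0.06  -0.056 -0.052 -0.046 -0.045] 0.0004 [ 0.56581756 -0.226131    0.31823464] [-9.34756511e-02  9.95621564e-01  4.77508163e-05 -3.73099607e-05] [ 0.41962084 -0.53085539 -6.51345052]
zb 0.06673463586138592
scene body 420 [ 0.5648 -0.221 ] 0.0014
scene rim 318 [ 0.5668 -0.2228]
side body 400 [ 0.5669 -0.2241] 0.0018
side rim 217 [ 0.5668 -0.2291]
wrist body 453 [ 0.5637 -0.2233] 0.0012
wrist rim 1068 [ 0.5648 -0.2252]
13.65
```

```bash
sed -i 's/np.round(y\*1000)\/1000/np.round(y*2000)\/2000/; s/round(1).tolist/round(2).tolist/' plan.py; python3 plan.py .0101 -.0352 -.0025 10
```

```text
cm [-0.0, -0.05, -0.1, -0.2, -0.25, -0.3, -0.3, -0.3, -0.25, -0.25]
max row mm 1.0 max th 0.01 final [0.002 0.007]
```

Emit:
{"api": "arm_command", "payload": {
  "increments": [
    {"dx":0,"dy":0,"dz":0,"wx":0,"wy":0,"wz":0,"grip":1},
    {"dx":0,"dy":-0.05,"dz":0,"wx":0,"wy":0,"wz":0,"grip":1},
    {"dx":0,"dy":-0.1,"dz":0,"wx":0,"wy":0,"wz":0,"grip":1},
    {"dx":0,"dy":-0.2,"dz":0,"wx":0,"wy":0,"wz":0,"grip":1},
    {"dx":0,"dy":-0.25,"dz":0,"wx":0,"wy":0,"wz":0,"grip":1},
    {"dx":0,"dy":-0.3,"dz":0,"wx":0,"wy":0,"wz":0,"grip":1},
    {"dx":0,"dy":-0.3,"dz":0,"wx":0,"wy":0,"wz":0,"grip":1},
    {"dx":0,"dy":-0.3,"dz":0,"wx":0,"wy":0,"wz":0,"grip":1},
    {"dx":0,"dy":-0.25,"dz":0,"wx":0,"wy":0,"wz":0,"grip":1},
    {"dx":0,"dy":-0.25,"dz":0,"wx":0,"wy":0,"wz":0,"grip":1}
  ]
}}

```text
clock: 14.65
eef_pos: [0.5663, -0.2285, 0.3183]
tool_rot: [-0.094, 0.996, 0.0, 0.0]
ft_force: [-0.3, 0.6, -5.2]
grip_width: 0.0234
grasp_force: 59.2
```

```bash
python3 sw.py 70; python3 body.py
```

```text
px 130 zcap-zp -0.11906180200690131
t 18.15 amp 0.004 off -0.0527 res 0.0007 th 0.0039 thd 0.0055
[-0.05  -0.051 -0.052 -0.053 -0.053 -0.056 -0.056 -0.057 -0.057 -0.056
 -0.055 -0.053 -0.053 -0.05  -0.05  -0.049 -0.05  -0.049 -0.049 -0.05
 -0.05  -0.052 -0.054 -0.056 -0.057 -0.058 -0.057 -0.056 -0.055 -0.054
 -0.052 -0.051 -0.049 -0.05  -0.05  -0.05  -0.049 -0.049 -0.052 -0.052
 -0.053 -0.056 -0.057 -0.057 -0.057 -0.056 -0.055 -0.053 -0.053 -0.05
 -0.051 -0.049 -0.05  -0.048 -0.05  -0.05  -0.05  -0.051 -0.052 -0.054
 -0.057 -0.057 -0.058 -0.056 -0.056 -0.053 -0.054 -0.052 -0.051 -0.049] 0.0001 [ 0.56630386 -0.22860736  0.31825828] [-9.34674871e-02  9.95622332e-01  2.45316918e-05 -6.21202690e-07] [ 0.39746535  0.34944176 -6.87865981]
zb 0.06675827767181128
scene body 427 [ 0.5657 -0.2255] 0.0014
scene rim 310 [ 0.5667 -0.223 ]
side body 392 [ 0.5678 -0.2292] 0.0018
side rim 214 [ 0.5666 -0.2289]
wrist body 457 [ 0.5647 -0.2281] 0.0013
wrist rim 1059 [ 0.5649 -0.2253]
18.3
```

View pics/b_side.png

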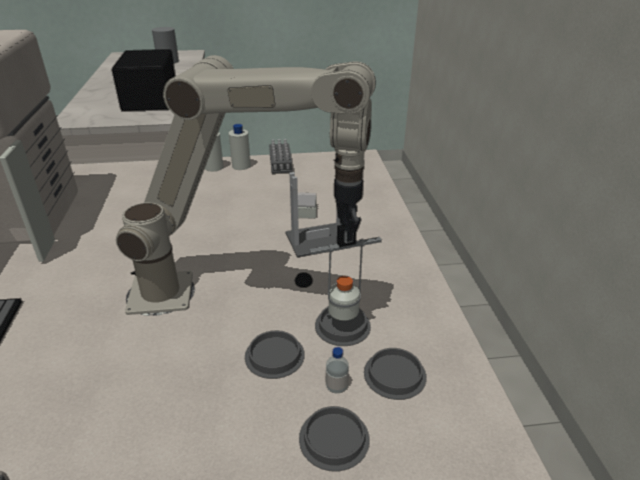

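The bottle stayed within about 1 mm for 3.6 s, roughly 2 mm off centre, hanging level above the cup at (343,305). Lowering now.

Emit:
{"api": "arm_command", "payload": {
  "increments": [
    {"dx":0,"dy":0,"dz":0.3,"wx":0,"wy":0,"wz":0,"grip":1},
    {"dx":0,"dy":0,"dz":0.9,"wx":0,"wy":0,"wz":0,"grip":1},
    {"dx":0,"dy":0,"dz":1.6,"wx":0,"wy":0,"wz":0,"grip":1},
    {"dx":0,"dy":0,"dz":2.3,"wx":0,"wy":0,"wz":0,"grip":1},
    {"dx":0,"dy":0,"dz":3,"wx":0,"wy":0,"wz":0,"grip":1},
    {"dx":0,"dy":0,"dz":3.7,"wx":0,"wy":0,"wz":0,"grip":1},
    {"dx":0,"dy":0,"dz":4.4,"wx":0,"wy":0,"wz":0,"grip":1},
    {"dx":0,"dy":0,"dz":5,"wx":0,"wy":0,"wz":0,"grip":1},
    {"dx":0,"dy":0,"dz":5.4,"wx":0,"wy":0,"wz":0,"grip":1},
    {"dx":0,"dy":0,"dz":5.6,"wx":0,"wy":0,"wz":0,"grip":1}
  ]
}}

```text
clock: 19.3
eef_pos: [0.5661, -0.2286, 0.2617]
tool_rot: [-0.093, 0.996, 0.0, -0.0]
ft_force: [1.2, 0.9, -5.5]
grip_width: 0.0231
grasp_force: 59.2
```

Emit:
{"api": "arm_command", "payload": {
  "increments": [
    {"dx":0,"dy":0,"dz":0.1,"wx":0,"wy":0,"wz":0,"grip":1},
    {"dx":0,"dy":0,"dz":0.2,"wx":0,"wy":0,"wz":0,"grip":1},
    {"dx":0,"dy":0,"dz":0.3,"wx":0,"wy":0,"wz":0,"grip":1},
    {"dx":0,"dy":0,"dz":0.4,"wx":0,"wy":0,"wz":0,"grip":1},
    {"dx":0,"dy":0,"dz":0.4,"wx":0,"wy":0,"wz":0,"grip":1}
  ]
}}

```text
clock: 19.8
eef_pos: [0.5663, -0.2286, 0.2582]
tool_rot: [-0.093, 0.996, 0.0, -0.0]
ft_force: [-0.1, -0.2, -5.2]
grip_width: 0.0234
grasp_force: 59.2
```

Emit:
{"api": "arm_command", "payload": {
  "increments": [
    {"dx":0,"dy":0,"dz":0.05,"wx":0,"wy":0,"wz":0,"grip":1},
    {"dx":0,"dy":0,"dz":0.1,"wx":0,"wy":0,"wz":0,"grip":1},
    {"dx":0,"dy":0,"dz":0.1,"wx":0,"wy":0,"wz":0,"grip":1}
  ]
}}

```text
clock: 20.1
eef_pos: [0.5664, -0.2286, 0.2577]
tool_rot: [-0.094, 0.996, -0.0, 0.0]
ft_force: [-1.2, 0.3, -4.0]
grip_width: 0.0234
grasp_force: 59.6
```

Emit:
{"api": "arm_command", "payload": {
  "increments": [
    {"dx":0,"dy":0,"dz":0.05,"wx":0,"wy":0,"wz":0,"grip":1},
    {"dx":0,"dy":0,"dz":0.05,"wx":0,"wy":0,"wz":0,"grip":1}
  ]
}}

```text
clock: 20.3
eef_pos: [0.5665, -0.2286, 0.2577]
tool_rot: [-0.093, 0.996, -0.0, 0.001]
ft_force: [-0.9, 1.5, 0.0]
grip_width: 0.0232
grasp_force: 60.0
```

Emit:
{"api": "arm_command", "payload": {
  "increments": [
    {"dx":0,"dy":0,"dz":0.05,"wx":0,"wy":0,"wz":0,"grip":1},
    {"dx":0,"dy":0,"dz":0.05,"wx":0,"wy":0,"wz":0,"grip":1}
  ]
}}

```text
clock: 20.5
eef_pos: [0.5666, -0.2286, 0.2577]
tool_rot: [-0.094, 0.996, -0.0, 0.001]
ft_force: [-0.2, 2.1, 5.3]
grip_width: 0.0236
grasp_force: 60.5
```

Emit:
{"api": "arm_command", "payload": {
  "increments": [
    {"dx":0,"dy":0,"dz":-0.05,"wx":0,"wy":0,"wz":0,"grip":2.6},
    {"dx":0,"dy":0,"dz":-0.05,"wx":0,"wy":0,"wz":0,"grip":3},
    {"dx":0,"dy":0,"dz":-0.05,"wx":0,"wy":0,"wz":0,"grip":3.5},
    {"dx":0,"dy":0,"dz":-0.05,"wx":0,"wy":0,"wz":0,"grip":4},
    {"dx":0,"dy":0,"dz":-0.05,"wx":0,"wy":0,"wz":0,"grip":4.5},
    {"dx":0,"dy":0,"dz":-0.05,"wx":0,"wy":0,"wz":0,"grip":5},
    {"dx":0,"dy":0,"dz":-0.05,"wx":0,"wy":0,"wz":0,"grip":5.5},
    {"dx":0,"dy":0,"dz":-0.05,"wx":0,"wy":0,"wz":0,"grip":6},
    {"dx":0,"dy":0,"dz":-0.05,"wx":0,"wy":0,"wz":0,"grip":6.5},
    {"dx":0,"dy":0,"dz":-0.05,"wx":0,"wy":0,"wz":0,"grip":7}
  ]
}}

```text
clock: 21.5
eef_pos: [0.5663, -0.2286, 0.2568]
tool_rot: [-0.093, 0.996, 0.0, -0.0]
ft_force: [-0.0, 0.3, -0.3]
grip_width: 0.0701
grasp_force: 0.1
```

Emit:
{"api": "arm_command", "payload": {
  "increments": [
    {"dx":0,"dy":0,"dz":0,"wx":0,"wy":0,"wz":0,"grip":7.5},
    {"dx":0,"dy":0,"dz":0,"wx":0,"wy":0,"wz":0,"grip":8},
    {"dx":0,"dy":0,"dz":0,"wx":0,"wy":0,"wz":0,"grip":8.5},
    {"dx":0,"dy":0,"dz":0,"wx":0,"wy":0,"wz":0,"grip":8.5},
    {"dx":0,"dy":0,"dz":0,"wx":0,"wy":0,"wz":0,"grip":8.5}
  ]
}}

```text
clock: 22.0
eef_pos: [0.5663, -0.2286, 0.2568]
tool_rot: [-0.093, 0.996, 0.0, 0.0]
ft_force: [0.3, -0.3, 0.4]
grip_width: 0.085
grasp_force: 0.0
```

Run:
```python
from h import *
p,d,c=grab('wrist'); cv2.imwrite('pics/w5.png',p[...,::-1])
```

```text
(no output)
```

View pics/w5.png

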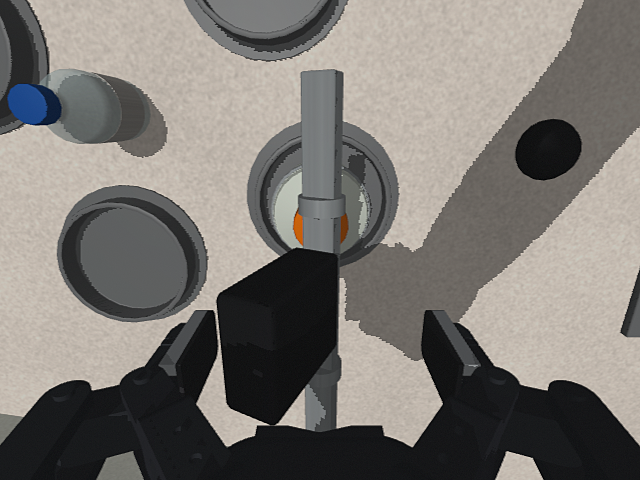

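The bottle stands in the cup. The carrier leans left onto its stop, just clear of the left finger (block edge at x = 218, pad at 215). I shift 1.2 cm to that side for room, then go straight up.

Emit:
{"api": "arm_command", "payload": {
  "increments": [
    {"dx":0,"dy":-0.6,"dz":0,"wx":0,"wy":0,"wz":0,"grip":8.5},
    {"dx":0,"dy":-1.2,"dz":0,"wx":0,"wy":0,"wz":0,"grip":8.5},
    {"dx":0,"dy":-1.2,"dz":-1,"wx":0,"wy":0,"wz":0,"grip":8.5},
    {"dx":0,"dy":-1.2,"dz":-3,"wx":0,"wy":0,"wz":0,"grip":8.5},
    {"dx":0,"dy":-1.2,"dz":-5,"wx":0,"wy":0,"wz":0,"grip":8.5},
    {"dx":0,"dy":-1.2,"dz":-8,"wx":0,"wy":0,"wz":0,"grip":8.5},
    {"dx":0,"dy":-1.2,"dz":-11,"wx":0,"wy":0,"wz":0,"grip":8.5},
    {"dx":0,"dy":-1.2,"dz":-14,"wx":0,"wy":0,"wz":0,"grip":8.5},
    {"dx":0,"dy":-1.2,"dz":-15,"wx":0,"wy":0,"wz":0,"grip":8.5},
    {"dx":0,"dy":-1.2,"dz":-15,"wx":0,"wy":0,"wz":0,"grip":8.5}
  ]
}}

```text
clock: 23.05
eef_pos: [0.5691, -0.2408, 0.4097]
tool_rot: [-0.093, 0.996, -0.001, 0.002]
ft_force: [-0.1, 0.6, -0.3]
grip_width: 0.085
grasp_force: 0.0
```

Run:
```python
from h import *
from scipy.optimize import least_squares
o=monitor.get_obs(); print(o['clock'],o['eef_pos'],o['ft_force'])
for n in ['scene','side','wrist']:
    p,d,c=grab(n); W=cloud(d,c); R=np.hypot(W[...,0]-.566,W[...,1]+.227)
    for zl,zh in [(.034,.05),(.05,.07)]:
        m=(d>0)&(R<.06)&(W[...,2]>zl)&(W[...,2]<zh); P=W[m]
        if m.sum()>50: r=least_squares(lambda q:np.hypot(P[:,0]-q[0],P[:,1]-q[1])-.045,[.566,-.227],loss='soft_l1',f_scale=.002); print(n,zl,m.sum(),r.x.round(4))
print(job.job_done())
```

```text
23.05 [ 0.56913786 -0.24083396  0.40969395] [-0.10652202  0.60110951 -0.26239993]
scene 0.034 123 [ 0.5654 -0.2251]
scene 0.05 189 [ 0.5665 -0.2255]
side 0.034 120 [ 0.5677 -0.2288]
side 0.05 178 [ 0.5681 -0.2295]
wrist 0.05 302 [ 0.5647 -0.2276]
the job is handed in; nothing more can be done
None
```

The job is handed in, with no verdict shown: the bottle hung still over the chosen cup for about 3.6 s and now stands upright about 2 mm off the cup's centre, with the carrier released, the arm clear, and about 23 s used.

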